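Close, latch and pin the clamshell drill jig and hold it pressed

ROBOT

A 6-joint arm with a two-finger parallel gripper is mounted at the origin on a cart in front of the work surface, level with it; the furniture and walls round the work are solid. World frame = base frame: x ahead of the robot, y to its left, z up, the work surface at z = 0. Lengths are in m, angles in rad, forces in N, time in s.
With the tool pointing down it reaches from about 0.325 to 0.775 m from the base axis. Payload 5.5 kg.
Tool frame: the origin (TCP) lies between the finger pads; the fingertips stand 8 mm ahead of it and the grasp point (between the pads) lies 11 mm behind it (tcp_to_tips is the distance from the TCP to the fingertips, in m); z points along the fingers, y is the line along which they close (so a half turn about z gives the same grasp; the last joint's range is limited). The gripper opens to 88 mm and grips with 3 to 60 N. Pads are 20 mm wide; open, the fingers measure 115 mm over their backs; the gripper's body (75 mm by 178 mm) begins 61 mm behind the grasp point.
Start: joints at [-1.22, 0.091, 1.231, -0, 1.82, -0.057], TCP at [0.238, -0.551, 0.231] pointing down, gripper open.
Joint ranges: [-2.87, 2.87], [-0.86, 2.18], [0.17, 2.46], [-1.51, 4.65], [0.06, 2.69], [-2.65, 2.65]. Speed limits (rad/s): [2.57, 2.57, 3.01, 3.14, 3.14, 3.14].

INTERFACE

Orientations are given as a unit quaternion [w, x, y, z].
In Python, from bench import * gives the robot as it stands. Calls block until the motion is done:
- move_to(position, orientation): joint-space move of the TCP to a pose.
- move_l(position, speed=0.15, orientation=None): straight line of the TCP; orientation=None keeps the orientation; speed is the mean speed in m/s.
- movej(angles): joint-space move.
- gripper_open() and close(): open the fingers fully, or close them until they stop; the grip force is fixed at half the most.
- hold(seconds).
- inverse_kinematics(position, orientation): joint angles nearest the present ones, or None.
- state(): the state.
- get_image(name): name is "scene" or "top" or "wrist"; returns a dict with "frame" (420x560x3 uint8, blue, green, red), "depth" (420x560 float32, m along the optical axis (not along the pixel's ray), 0 where there is no reading), "camera_matrix" (3x3 intrinsics, pixels), "view" (4x4, takes a point from world to camera coordinates). Camera axes: x right, y up, looking along -z (the intrinsics and any distortion apply to the point x, -y, -z); pixel columns grow to the right and rows downward; lengths in m; the calibration is good to about 2 mm. A picture is of the moment at which its call begins.
A pose or a line that the arm cannot do raises IKError and nothing moves.
- job_done(): hands the job in; it is judged then, once.
The state is a dict: "time": time; "joint_pos": joint angles; "dq": joint speeds; "joint_torque": joint torques, N m; "ee_pos": TCP position; "ee_rot": TCP orientation; "ft_force": force on the tool from outside, world axes, zero at the start; "moment": the same for the moment, N m; "finger_gap": finger opening in m; "finger_force": force on a finger pad.
Only numpy, scipy, OpenCV 4.12 (cv2) and the standard library are available. Lean on these libraries where they do the work, as an engineer would, in place of code of your own. Each camera call takes 0.05 s, during which the arm holds its last target. There are 200 camera calls.

TASK

Make the drill jig ready for drilling: swing its top leaf fully shut, then swing the hook latch round until it is home round the stud on the leaf. Then take the locating pin out of its wooden rest, push it through the sprung collar and leaf into the base, and press it down until the collar is fully down on the leaf; finish while still holding the pin pressed down like that, without forcing it and without letting go. Leave the masking tape, the blue case and the try square where they are.

Things in the scene. Friction and masses are not known exactly. Their poses are not given: they have to be found in the camera images.
- drill_jig: drill jig fixed to the bench, place and yaw vary: dark steel base plate 200 x 170 x 12 mm (x, y, z), aluminium top leaf hinged along its far (+x) side, hook latch on a post near the left front corner. Origin: centre of the plate's underside; z up, x toward the hinge, y left. On the plate, under the leaf: wooden workpiece, two stops, steel boss 44 x 44 mm, top at 42 mm, bore at (0, -20) mm
- leaf (a joint): angle of the top leaf, rad: 0 = shut, lying level on the base; grows as it opens upward, away from the robot (1.57 = upright). Starts 1.0 to 1.5. The hinge is stiff: the leaf stays where it is left and takes about 2 to 4 N to move at its free end; it stops by itself at 0.
- leaf_hinge (a point): middle of the leaf's hinge axis, at (80, 0, 48) mm in the jig's frame, axis along the jig's y. The leaf is a plate reaching 5 to 155 mm from the axis, 100 mm wide, its faces 5 mm either side of the axis; shut, its upper face is 53 mm above the bench. On that face: two bushings 4 mm high 33 mm from the axis, the collar at 80 mm
- leaf_end (a point): middle of the leaf's free end on its outer (upper when shut) face, 155 mm from the hinge axis. The stud for the hook (14 mm high, 10 mm head) stands on that face 130 mm from the axis at y = +42 mm in the jig's frame; right of it (y below +25 mm) the face is clear for pushing from 100 mm from the axis to the end
- hook (a joint): angle of the hook latch, rad: 0 = home, its notch round the leaf's stud; starts 1.2 to 1.7, swung out toward the robot. Seen from above it closes counter-clockwise, in a level plane, and stops by itself at 0; friction holds it where it is left (about 1 N at the peg). Only to be swung home once the leaf is shut.
- hook_pivot (a point): the hook latch's vertical pivot axis, at (-50, 70) mm in the jig's frame, 59.5 mm above the bench. At 0 the hook points along the jig's -y.
- hook_peg (a point): centre of the top of the finger peg on the hook's free end, 50 mm from the pivot: upright round steel peg 10 mm in diameter and 28 mm tall above the hook plate (plate top 62 mm, peg top 90 mm above the bench)
- collar (a joint): travel of the sprung collar on the leaf, m: 0 = up, 0.005 = fully down on the leaf. Its spring pushes back with 3 N at 0 and 10.5 N at 0.005; then a hard stop.
- collar_top (a point): centre of the collar's outer end face, the mouth of its hole. The collar is a steel ring 32 mm in outer diameter, hole 16 mm, 6 mm thick; with the leaf shut its top is 64 mm above the bench when up and 59 mm when fully down. Leaf hole 17 mm, bore in the base 16 mm, all on one vertical axis when the leaf is shut.
- bore (a point): mouth of the pin's bore in the boss of the base, 42 mm above the bench; the bore is 30 mm deep
- locating_pin: locating pin of plain steel, 82 mm long, standing upright. Origin: centre of its lower end; z along it, up to the grip. Shank 12 mm in diameter from 0 to 43 mm (its lowest 6 mm tapered to 7 mm), flange 26 mm in diameter from 43 to 48 mm, round grip 18 mm in diameter from 48 to 82 mm. Mass 60 to 130 g. Fully home its flange presses the collar down and its origin is 16 mm above the bench.
- pin_rest: wooden block 60 x 60 x 50 mm fixed on the bench, with an upright hole of 17 mm in which the pin stands, its flange on the block's top, its origin 7 mm above the bench. Left or right of the jig. Origin: centre of the underside.
- masking_tape: loose roll of masking tape 94 mm in diameter, 24 mm high, lying on the side of the jig where the rest is not; bystander, origin under its centre
- blue_case: loose flat blue case 66 x 106 x 22 mm in front of the jig; bystander
- try_square: loose try square 75 x 111 x 16 mm in front of the jig on the left; bystander

How it is judged:
On the way, in this order (a step that is already met when the one before it is completed fails the run):
1. the leaf is shut (value of joint leaf below 0.035 rad), for 0.2 s.
2. the hook is home with the leaf shut (value of joint leaf below 0.035 rad and value of joint hook below 0.1 rad), for 0.2 s.
3. the pin is in the bore of the shut and hooked jig (all of step 2 and horizontal distance between locating_pin and bore below 0.005 m and angle between locating_pin's own z axis and vertical below 0.1 rad and z of locating_pin in the frame of bore below -0.01 m), for 0.1 s.
At the end, for the whole second after the job is handed in: Leaf under 0.035 rad, hook under 0.10 rad; pin upright within 0.1 rad, within 5 mm of the bore axis, its lower end 22.5 mm or more below the bore mouth; collar down over 3.5 of 5 mm; pin at rest, pressing on the jig with 5 to 40 N, the fingers still holding or pressing it (all of step 2 and horizontal distance between locating_pin and bore below 0.005 m and angle between locating_pin's own z axis and vertical below 0.1 rad and z of locating_pin in the frame of bore below -0.0225 m and value of joint collar above 0.0035 m and contact force between locating_pin and drill_jig between 5 and 40 N and contact force between the fingers and locating_pin above 3 N and linear speed of locating_pin below 0.02 m/s); the arm keeps its last pose, push and grip.
It fails at once if the masking tape is moved more than 4 cm (distance of masking_tape from where it was at the start of the episode above 0.04 m).
It fails at once if the blue case is moved more than 4 cm (distance of blue_case from where it was at the start of the episode above 0.04 m).
It fails at once if the try square is moved more than 4 cm (distance of try_square from where it was at the start of the episode above 0.04 m).
It also fails if it takes over 67 s, if anything falls off the work surface, if the arm or the gripper's body presses on something with over 40 N, if the wrist force passes 120 N, or if a joint passes its speed limit or range.

## Working session

There is one attempt and no reset: what is moved stays moved. The work goes in short steps, each a Python script; the robot and the scene stay as the last script left them, time stands still between calls to the robot, and variables do not carry over. Pictures are saved under pics/ and viewed, at most 10 in all, crops included, and the job is handed in when it is done.

```bash
mkdir -p pics; ls; python3 - <<'E'
from bench import *
import cv2,numpy as np
for n in("top","scene"):
    g=get_image(n);cv2.imwrite(f"pics/{n}0.png",g["frame"]);np.savez(f"{n}0.npz",**g)
    print(g["camera_matrix"],g["view"],g["depth"].min(),g["depth"].max())
s=state();print(s["time"],s["ee_rot"],s["ft_force"],s["finger_gap"])
E
```

```text
pics
[[544.37877686   0.         277.43395339]
 [  0.         544.37877686 213.67276321]
 [  0.           0.           1.        ]] [[-7.97853766e-03 -9.99967925e-01 -7.01732844e-04 -4.01761166e-02]
 [ 9.83174196e-01 -7.97261179e-03  1.82496405e-01 -5.21763819e-01]
 [-1.82496146e-01  7.66128815e-04  9.83206270e-01 -1.36854487e+00]
 [ 0.00000000e+00  0.00000000e+00  0.00000000e+00  1.00000000e+00]] 0.0 2.3069525
[[493.00676023   0.         278.22497   ]
 [  0.         493.00676023 206.23673131]
 [  0.           0.           1.        ]] [[-0.69240918 -0.72111627  0.02368216  0.36642867]
 [ 0.36504322 -0.32182131  0.87359859 -0.27046652]
 [-0.62234473  0.6135327   0.48607063 -0.84279027]
 [ 0.          0.          0.          1.        ]] 0.0 2.5625446
0.1 [-8.74469699e-04  9.79281728e-01  2.02500655e-01 -1.34524234e-04] [-0.11765703  0.57294642  0.35841472] 0.0877874225955032
```

View pics/top0.png

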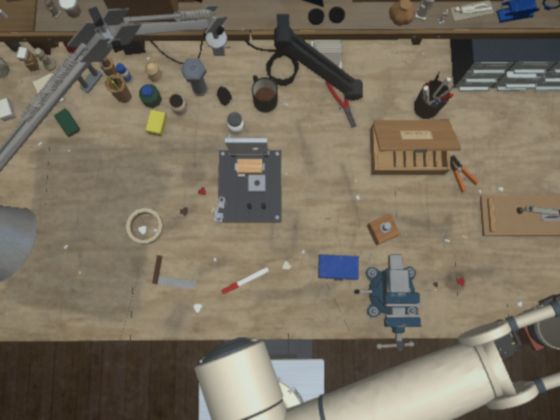

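View pics/scene0.png

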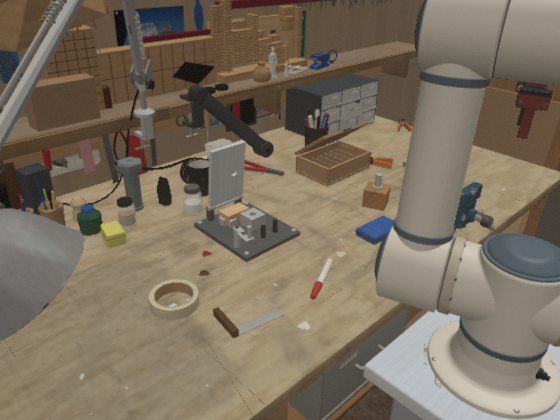

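The top view shows the jig plate at about x 218–281, y 150–221, with the boss near (257,183), the hook near (220,208), the pin in its rest near (384,228) and the tape at (144,226). I'll zoom in to get precise pixels.

```bash
cat > h.py <<'E'
import numpy as np,cv2
def unproj(g,u,v,z=None):
    """pixel -> world: on plane z if given, else by depth"""
    K=g["camera_matrix"];V=g["view"];R=V[:3,:3];t=V[:3,3]
    d=np.array([(u-K[0,2])/K[0,0],-(v-K[1,2])/K[1,1],-1.])
    o=-R.T@t;w=R.T@d
    s=(z-o[2])/w[2] if z is not None else g["depth"][int(round(v)),int(round(u))]
    return o+s*w
def proj(g,p):
    c=g["view"][:3,:3]@p+g["view"][:3,3];K=g["camera_matrix"]
    return K[0,0]*c[0]/-c[2]+K[0,2],K[1,1]*c[1]/c[2]+K[1,2]
E
python3 - <<'E'
from h import *
g=np.load("top0.npz");f=g["frame"]
a=cv2.resize(f[130:240,205:305],None,fx=5,fy=5,interpolation=cv2.INTER_CUBIC)
b=cv2.resize(f[200:270,360:410],None,fx=5,fy=5,interpolation=cv2.INTER_CUBIC)
c=np.zeros((550,760,3),np.uint8);c[:,:500]=a;c[:350,510:760]=b
cv2.imwrite("pics/crop.png",c)
E
```

```text
(no output)
```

View pics/crop.png

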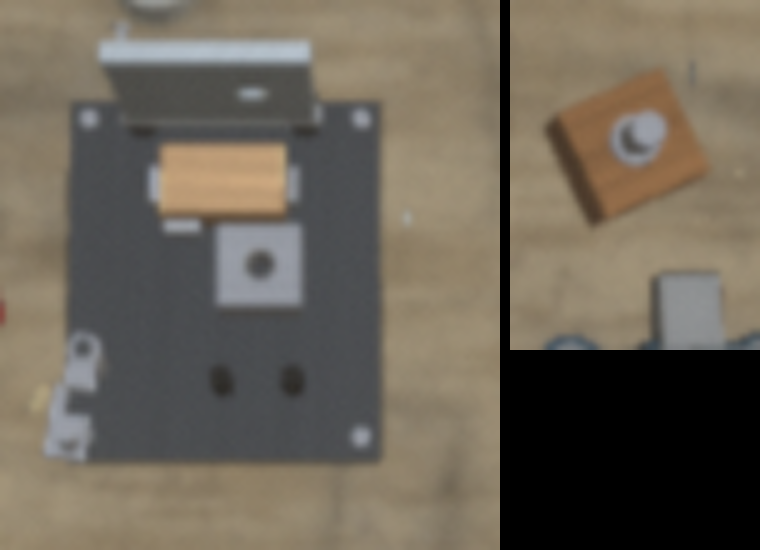

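```bash
python3 - <<'E'
from h import *
g=np.load("top0.npz")
A=lambda x,y,z:unproj(g,205+(x+.5)/5-.5,130+(y+.5)/5-.5,z)
B=lambda x,y,z:unproj(g,360+(x-510+.5)/5-.5,200+(y+.5)/5-.5,z)
c=[A(*p,.012) for p in((69,102),(381,102),(381,461),(68,461))]
ctr=np.mean(c,0);ex=(c[0]+c[1]-c[2]-c[3])/2;ey=(c[0]+c[3]-c[1]-c[2])/2
print("corners",np.round(c,4),ctr,np.linalg.norm(ex),np.linalg.norm(ey),np.arctan2(ex[1],ex[0]),np.arctan2(-ey[0],ey[1]))
yaw=np.arctan2(ex[1]-ey[0],ex[0]+ey[1]);print("yaw",yaw)
R=np.array([[np.cos(yaw),-np.sin(yaw)],[np.sin(yaw),np.cos(yaw)]])
b=A(260,264,.042);print("bore",b,"pred",ctr[:2]+R@[0,-.02])
piv=ctr[:2]+R@[-.05,.07];print("pivot",piv,"px",A(83,348,.0645))
print("pegtop",[ (A(x,y,.090)[:2]-piv)@R for x,y in((68,405),(60,440),(75,443))])
print("leaf end", [ (A(x,y,.048+.15*1)[:2]-ctr[:2])@R for x,y in((100,45),(310,45),(100,62),(312,62))])
print("pin top",B(648,131,.089),"flange",B(637,139,.055))
print("rest top corners",[np.round(B(x,y,.05),4) for x,y in((660,69),(707,167),(598,222),(556,120))])
# point clouds from both cameras: leaf (jig frame) and peg
for n in("top0","scene0"):
    g=np.load(n+".npz");K=g["camera_matrix"];V=g["view"];d=g["depth"]
    v,u=np.mgrid[:420,:560];P=np.stack([(u-K[0,2])/K[0,0]*d,-(v-K[1,2])/K[1,1]*d,-d],-1)
    W=(P-V[:3,3])@V[:3,:3];J=W.copy();J[...,:2]=(W[...,:2]-ctr[:2])@R
    m=(d>0)&(abs(J[...,1])<.045)&(J[...,0]>.03)&(J[...,0]<.2)&(J[...,2]>.075)&(J[...,2]<.25)
    Q=J[m]; 
    if len(Q)>20: print(n,"leaf",len(Q),np.degrees(np.polyfit(Q[:,2],Q[:,0],1)[0]),np.polyfit(Q[:,2],Q[:,0],1),Q.max(0))
    m=(d>0)&(np.hypot(J[...,0]+.05,J[...,1]-.07)<.075)&(J[...,2]>.066)&(J[...,2]<.1)
    print(n,"peg",np.round(J[m]-[-.05,.07,0],3)[:12],m.sum())
    Q=W[(d>0)&(np.hypot(W[...,0]-B(648,131,.089)[0],W[...,1]-B(648,131,.089)[1])<.03)&(W[...,2]>.075)]
    print("pin cloud",len(Q),Q.mean(0) if len(Q) else 0,(Q.max(0)+Q.min(0))/2 if len(Q) else 0)
E
```

```text
corners [[ 0.7061  0.1153  0.012 ]
 [ 0.7047 -0.055   0.012 ]
 [ 0.506  -0.0532  0.012 ]
 [ 0.5074  0.1135  0.012 ]] [0.60606676 0.03014162 0.012     ] 0.19872493573034586 0.16846653309475812 1.3605874952462486e-05 -0.00814739144267515
yaw -0.0037306375533331616
bore [0.60700125 0.00998622 0.042     ] pred [0.60599214 0.01014176]
pivot [0.55632825 0.10032767] px [0.55757812 0.10065537 0.0645    ]
pegtop [array([-0.03360932,  0.00479501]), array([-0.0515566 ,  0.00854764]), array([-0.05312553,  0.00096243])]
leaf end [array([0.07029997, 0.05031608]), array([ 0.06985148, -0.04977213]), array([0.06185222, 0.05020234]), array([ 0.06140047, -0.05071896])]
pin top [ 0.48055808 -0.32011881  0.089     ] flange [ 0.48190397 -0.32122732  0.055     ]
rest top corners [array([ 0.5194, -0.3358,  0.05  ]), array([ 0.4678, -0.3577,  0.05  ]), array([ 0.4397, -0.3003,  0.05  ]), array([ 0.493 , -0.2807,  0.05  ])]
top0 leaf 555 -5.313903483653463 [-0.09274511  0.08282764] [0.18388384 0.04463208 0.20752153]
top0 peg [[ 0.007 -0.002  0.067]
 [ 0.001  0.003  0.07 ]
 [-0.015  0.008  0.068]
 [-0.045  0.01   0.088]
 [-0.045  0.008  0.088]
 [-0.045  0.005  0.088]
 [-0.048  0.01   0.092]
 [-0.047  0.008  0.088]
 [-0.048  0.005  0.09 ]
 [-0.047  0.003  0.085]
 [-0.043 -0.003  0.067]
 [-0.05   0.01   0.089]] 23
pin cloud 45 [ 0.48112676 -0.31983314  0.08688833] [ 0.48249027 -0.31947845  0.08545402]
scene0 leaf 1417 -5.200124791192251 [-0.0907593   0.08031759] [0.08971359 0.04493243 0.20307677]
scene0 peg [[-0.047  0.011  0.09 ]
 [-0.046  0.007  0.088]
 [-0.05   0.008  0.09 ]
 [-0.049  0.004  0.088]
 [-0.047  0.013  0.088]
 [-0.048  0.011  0.088]
 [-0.05   0.01   0.088]
 [-0.051  0.008  0.088]
 [-0.05   0.005  0.086]
 [-0.044  0.011  0.083]
 [-0.051  0.014  0.088]
 [-0.053  0.013  0.088]] 52
pin cloud 0 0 0
```

```bash
cat >> h.py <<'E'
from bench import *
C=np.array([.6064,.0301]);YAW=-.0037
RJ=np.array([[np.cos(YAW),-np.sin(YAW)],[np.sin(YAW),np.cos(YAW)]])
def jig(x,y,z): return [*(C+RJ@[x,y]),z]
def down(a):
    """tool pointing down, tool x axis at world yaw a"""
    return [0,np.cos(a/2),np.sin(a/2),0]
def cloud(g):
    K=g["camera_matrix"];V=g["view"];d=g["depth"];v,u=np.mgrid[:420,:560]
    P=np.stack([(u-K[0,2])/K[0,0]*d,-(v-K[1,2])/K[1,1]*d,-d],-1)
    return ((P-V[:3,3])@V[:3,:3])[d>0]
def st(m=""):
    s=state();print(m,round(s["time"],2),np.round(s["ee_pos"],4),"F",np.round(s["ft_force"],1),"gap",round(s["finger_gap"],4),"ff",np.round(s["finger_force"],1));return s
E
python3 - <<'E'
from h import *
g=np.load("top0.npz");W=np.vstack([cloud(g),cloud(np.load("scene0.npz"))])
def zmax(x0,x1,y0,y1):
    Q=W[(W[:,0]>x0)&(W[:,0]<x1)&(W[:,1]>y0)&(W[:,1]<y1)];return np.round(np.sort(Q[:,2])[-5:],3),np.round(Q[Q[:,2].argmax()],3)
print("behind",zmax(.70,.80,-.1,.13),zmax(.8,.9,-.12,.15));print("vise",zmax(.36,.46,-.42,-.25))
print("by hook",zmax(.45,.6,.05,.25))
q=down(0)
th=np.linspace(1.48,0,8)
def tcp(t,r=.132,gap=0):
    return jig(.08-r*np.cos(t)+(.005+gap)*np.sin(t)+.010, -.005, .048+r*np.sin(t)+(.005+gap)*np.cos(t)+.008)
path=[tcp(t) for t in th]
for p in [[.5,-.35,.33],jig(.13,-.005,.33),jig(.13,-.005,path[0][2])]+path:
    j=inverse_kinematics(p,q);print(np.round(p,3),None if j is None else np.round(j,2))
E
```

```text
behind (array([0.075, 0.075, 0.075, 0.076, 0.077]), array([0.79 , 0.068, 0.077])) (array([0.498, 0.499, 0.5  , 0.5  , 0.501]), array([0.82 , 0.15 , 0.501]))
vise (array([0.11 , 0.11 , 0.11 , 0.111, 0.112]), array([ 0.368, -0.352,  0.112]))
by hook (array([0.089, 0.09 , 0.09 , 0.09 , 0.092]), array([0.509, 0.11 , 0.092]))
[ 0.5  -0.35  0.33] [-0.67  0.17  0.97 -0.    2.    0.9 ]
[0.736 0.025 0.33 ] [-0.01  0.59  0.44 -0.    2.11  1.56]
[0.736 0.025 0.188] [-0.01  0.48  0.85 -0.    1.81  1.56]
[0.689 0.025 0.188] [-0.01  0.34  1.03 -0.    1.78  1.56]
[0.662 0.025 0.184] [-0.01  0.26  1.13 -0.    1.76  1.56]
[0.636 0.025 0.173] [-0.01  0.19  1.23 -0.    1.73  1.56]
[0.613 0.025 0.158] [-0.01  0.12  1.32 -0.    1.69  1.56]
[0.593 0.025 0.138] [-0.01  0.07  1.41 -0.    1.66  1.56]
[0.578 0.025 0.115] [-0.02  0.04  1.49 -0.    1.61  1.56]
[0.568 0.025 0.089] [-0.02  0.03  1.55 -0.    1.57  1.56]
[0.564 0.025 0.061] [-0.02  0.03  1.59 -0.    1.52  1.56]
```

```bash
python3 - <<'E'
from h import *
q=down(0)
def tcp(t,r=.132,gap=0):
    return jig(.08-r*np.cos(t)+(.005+gap)*np.sin(t)+.010, -.005, .048+r*np.sin(t)+(.005+gap)*np.cos(t)+.008)
close()
move_to([.5,-.35,.33],q);move_to(jig(.112,-.005,.33),q);st("above")
move_l(jig(.112,-.005,tcp(1.48)[2]),.2);st("behind")
for t in np.linspace(1.48,.07,9):
    move_l(tcp(t),.12)
    if t in(1.48,) or t<1: st(f"{t:.2f}")
s0=st("near")
p=np.array(tcp(0))
for dz in(.002,0,-.001,-.002,-.003,-.004):
    move_l(list(p+[0,0,dz]),.02);s=st(f"dz {dz}")
    if s["ft_force"][2]>12: break
hold(.3)
move_l(list(p+[0,0,.03]),.15)
g=get_image("wrist");cv2.imwrite("pics/w1.png",g["frame"])
g=get_image("top");np.savez("top1.npz",**g)
Q=cloud(g);J=(Q[:,:2]-C)@RJ;m=(J[:,0]>-.07)&(J[:,0]<.07)&(J[:,1]>-.045)&(J[:,1]<.02)
print("leaf z pct",np.percentile(Q[m,2],[5,25,50,75,95]))
E
```

```text
above 4.33 [0.7183 0.0231 0.3304] F [-0.1  0.6 -0.1] gap 0.0004 ff 0.0
behind 5.19 [0.7188 0.0241 0.19  ] F [ 0.4 -0.5  0. ] gap 0.0005 ff 0.0
1.48 5.58 [0.6901 0.0248 0.1903] F [ 0.9 -0.4  0.3] gap 0.0009 ff 0.0
0.95 6.61 [0.6242 0.025  0.1665] F [0.8 0.7 0.4] gap 0.0003 ff 0.0
0.78 6.95 [0.6059 0.0251 0.1521] F [0.2 0.3 0.2] gap 0.0006 ff 0.0
0.60 7.29 [0.5905 0.0251 0.1347] F [ 0.  -0.4  0.2] gap 0.0006 ff 0.0
0.42 7.63 [0.5783 0.0252 0.1149] F [-0.1  0.3  1.1] gap 0.0002 ff 0.0
0.25 7.97 [0.5697 0.0252 0.0932] F [-0.2  0.3 -0.1] gap 0.0003 ff 0.0
0.07 8.32 [0.5649 0.0253 0.0701] F [-0.3 -0.1  0.8] gap 0.0004 ff 0.0
near 8.32 [0.5649 0.0253 0.0701] F [-0.3 -0.1  0.8] gap 0.0004 ff 0.0
dz 0.002 8.83 [0.5643 0.0253 0.0629] F [-0.3 -0.1  0.3] gap 0.0003 ff 0.0
dz 0 9.08 [0.5646 0.0253 0.0614] F [-0.   0.1  2.3] gap 0.0008 ff 1.0
dz -0.001 9.33 [0.5646 0.0252 0.0613] F [-2.1 -0.4  6.7] gap 0.0002 ff 3.4
dz -0.002 9.58 [0.5647 0.0252 0.0612] F [-4.6  0.1 11.4] gap 0.0002 ff 5.4
dz -0.003 9.83 [0.5647 0.0253 0.0611] F [-6.6  1.5 15.5] gap 0.0005 ff 7.5
leaf z pct [0.05077907 0.45384352 0.46695787 0.47090711 0.47372781]
```

```bash
python3 - <<'E'
from h import *
def pose(f,gap=0,z=.082):
    d=np.array([-np.sin(f),-np.cos(f)]);t=np.array([np.cos(f),-np.sin(f)])
    xy=np.array([-.05,.07])+.05*d-(.015+gap)*t
    return jig(*xy,z),down(np.pi-f+YAW)
p,q=pose(1.75,.02,.15)
move_to(p,q);st("above")
move_l(pose(1.75,.02)[0],.15)
for f in np.linspace(1.75,.1,12):
    p,q=pose(f);move_l(p,.08,q)
    if f<.5 or f>1.5: st(f"{f:.2f}")
for f in(.05,.0,-.04,-.08,-.12):
    p,q=pose(f);move_l(p,.03,down(np.pi+YAW));s=st(f"{f:.2f}")
    if np.hypot(*s["ft_force"][:2])>10: break
hold(.25)
p,q=pose(0.,.02);move_l(p,.1);p[2]=.2;move_l(p,.2)
p=[.48,.0,.25]
try: move_to(p,down(np.pi/2))
except Exception as e: print(e)
g=get_image("wrist");cv2.imwrite("pics/w2.png",g["frame"]);np.savez("w2.npz",**g);st("end")
E
```

```text
above 11.68 [0.5137 0.1435 0.1491] F [-0.5  0.2  0.2] gap 0.0004 ff 0.0
1.75 12.68 [0.5105 0.1236 0.0827] F [-0.1  0.5  0.3] gap 0.0001 ff 0.0
1.60 12.97 [0.5072 0.117  0.0822] F [-0.7 -0.4 -0. ] gap 0.0003 ff 0.0
0.40 15.38 [0.5231 0.0603 0.082 ] F [-1.3 -0.1 -0.1] gap 0.0003 ff 0.0
0.25 15.68 [0.5295 0.0558 0.082 ] F [ 0.8 -0.   0.1] gap 0.0004 ff 0.0
0.10 15.97 [0.5364 0.0522 0.082 ] F [-0.4  0.4  0.2] gap 0.0007 ff 0.0
0.05 16.23 [0.5388 0.0512 0.082 ] F [-0.3 -0.5 -0.2] gap 0.0 ff 0.2
0.00 16.48 [0.5411 0.0507 0.0819] F [-2.8  1.5  1. ] gap 0.0005 ff 1.7
-0.04 16.73 [0.5415 0.0506 0.0818] F [-10.4   3.1   4.9] gap 0.0007 ff 5.2
end 19.45 [4.799e-01 1.000e-04 2.492e-01] F [ 0.1 -0.8  0.2] gap 0.0004 ff 0.0
```

View pics/w2.png

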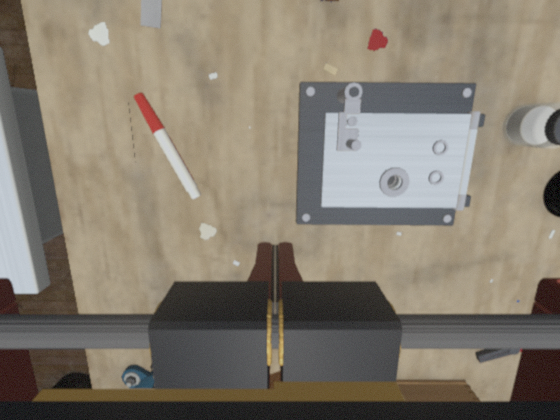

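The leaf is shut, with the collar at about (394,181). The hook lies along the jig's y axis, round the stud at about (352,121). Next I'll locate the collar and look at the pin.

```bash
python3 - <<'E'
from h import *
g=np.load("w2.npz");print("collar wrist",unproj(g,394.5,181.5,.064))
gripper_open()
move_to([.47,-.26,.26],down(np.pi/2-np.pi/2));st()
g=get_image("wrist");np.savez("w3.npz",**g)
u,v=map(int,proj(g,np.array([.4815,-.3205,.089])));print(u,v)
a=g["frame"]
g2=np.load("w2.npz")["frame"][141:221,354:434]
r=max(v-60,0);c=max(u-80,0)
A=cv2.resize(a[r:r+120,c:c+160],None,fx=3,fy=3,interpolation=cv2.INTER_CUBIC)
B=cv2.resize(g2,None,fx=3.75,fy=3.75,interpolation=cv2.INTER_CUBIC)
o=np.zeros((360,800,3),np.uint8);o[:A.shape[0],:A.shape[1]]=A;o[:300,490:790]=B;cv2.imwrite("pics/c3.png",o);print(c,r)
E
```

```text
collar wrist [0.60587599 0.01070366 0.064     ]
 21.84 [ 0.4702 -0.2595  0.26  ] F [0.4 0.5 0.7] gap 0.0881 ff 0.0
334 184
254 124
```

View pics/c3.png

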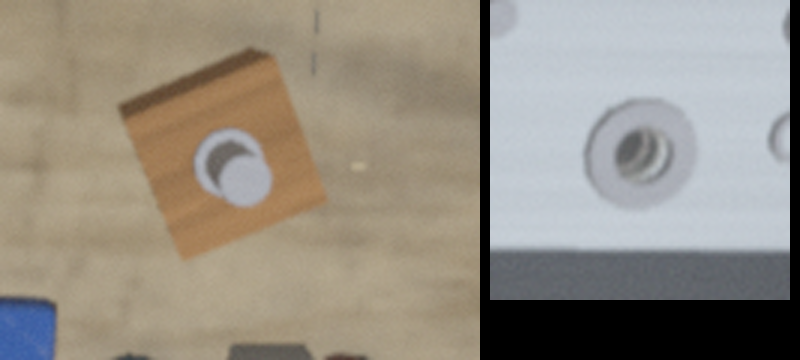

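```bash
python3 - <<'E'
from h import *
g=np.load("w3.npz");t=unproj(g,335.3,184,.089);f=unproj(g,254+229.5/3-.5,124+163.5/3-.5,.055);print("pin",t,f)
t0=np.array([.4808,-.3202]);p=(t[:2]+f[:2])/2*.6+t0*.4;print(p)
q=down(0)
move_to([*p,.16],q);move_l([*p,.065],.12);st("pre")
close();s=st("closed");hold(.2);st()
e=s["ee_pos"];move_l([e[0],e[1],.075],.05);st("lift1");move_l([e[0],e[1],.18],.2);s=st("lift")
for n in("top","scene","wrist"):
    g=get_image(n);np.savez(n+"4.npz",**g)
    u,v=map(int,proj(g,np.array(s["ee_pos"])));print(n,u,v)
    if n=="wrist": cv2.imwrite("pics/w4.png",g["frame"])
E
```

```text
pin [ 0.48167003 -0.32174791  0.089     ] [ 0.4819283  -0.32189048  0.055     ]
[ 0.4813995  -0.32117152]
pre 23.38 [ 0.482  -0.3215  0.0663] F [-0.4  0.3 -0.4] gap 0.088 ff 0.0
closed 24.46 [ 0.4814 -0.3212  0.065 ] F [-0.4 -0.4  1.2] gap 0.0175 ff 30.0
 24.66 [ 0.4814 -0.3212  0.065 ] F [ 0.6  1.3 -0.5] gap 0.0173 ff 30.0
lift1 25.01 [ 0.4817 -0.3214  0.0758] F [ 0.3 -0.5 -1.2] gap 0.0171 ff 30.0
lift 25.68 [ 0.4811 -0.3209  0.1786] F [-0.7  0.1 -0.6] gap 0.0176 ff 30.0
top 395 219
scene 384 141
wrist 272 268
```

View pics/w4.png

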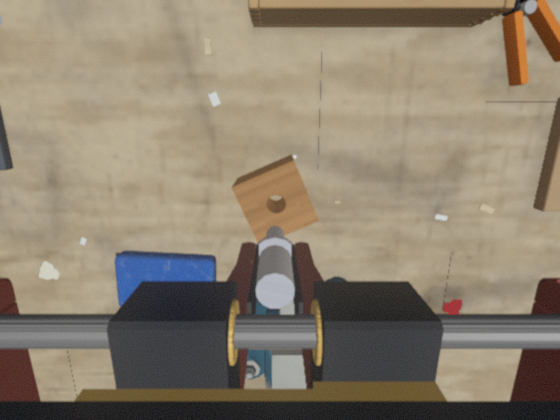

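The pin is held upright, with its tip at about (275,231) and the empty rest below. I'll carry it over the collar and compare tip and collar in the same view.

```bash
python3 - <<'E'
from h import *
g=np.load("wrist4.npz");e=state()["ee_pos"]
print("tip px pred",proj(g,np.array([e[0],e[1],e[2]-.058])),"flange",proj(g,np.array([e[0],e[1],e[2]-.012])))
b=np.array([.606,.0104]);q=down(0)
move_to([.53,-.1,.2],q);move_to([*b,.16],q);s=st("above")
g=get_image("wrist");np.savez("w5.npz",**g);e=s["ee_pos"]
tip=proj(g,np.array([e[0],e[1],e[2]-.058]));col=proj(g,np.array([*b,.064]));print(tip,col)
c,r=int(tip[0])-50,int(tip[1])-70
A=cv2.resize(g["frame"][r:r+110,c:c+100],None,fx=5,fy=5,interpolation=cv2.INTER_CUBIC)
g2=get_image("scene");np.savez("s5.npz",**g2)
t2=proj(g2,np.array([e[0],e[1],e[2]-.058]));print("scene tip",t2,"collar",proj(g2,np.array([*b,.064])))
c2,r2=int(t2[0])-30,int(t2[1])-40
B=cv2.resize(g2["frame"][r2:r2+110,c2:c2+58],None,fx=5,fy=5,interpolation=cv2.INTER_CUBIC)
cv2.imwrite("pics/c5.png",np.hstack([A,B]));print(c,r,c2,r2)
E
```

```text
tip px pred (np.float64(273.2199066393728), np.float64(231.02349555921734)) flange (np.float64(272.5582247644222), np.float64(258.7405798474791))
above 27.36 [0.606  0.0092 0.1593] F [-0.  -0.5 -0.6] gap 0.0175 ff 30.0
(np.float64(272.94556487322967), np.float64(231.16564425763033)) (np.float64(271.711978199166), np.float64(215.68014218553571))
scene tip (np.float64(253.93807279221878), np.float64(190.88974897085353)) collar (np.float64(253.56081206940445), np.float64(204.8553951648412))
222 161 223 150
```

View pics/c5.png

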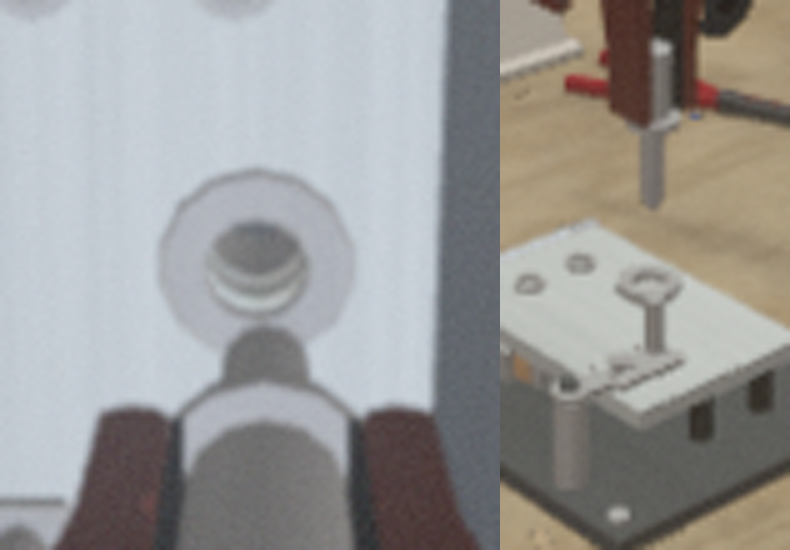

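```bash
python3 - <<'E'
from h import *
b=np.array([.6066,.0104])
move_l([*b,.130],.1);hold(.2);s=st("pre");f0=np.array(s["ft_force"])
for z in np.r_[np.arange(.124,.079,-.003),np.arange(.079,.0689,-.001)]:
    move_l([*b,z],.04);s=st(f"{z:.3f}");f=np.array(s["ft_force"])
    if z>.0795 and (f[2]>6 or np.hypot(f[0],f[1])>8): print("blocked");break
    if f[2]>16: print("pressed");break
E
```

```text
pre 28.11 [0.607  0.0103 0.131 ] F [ 0.2  0.2 -0.7] gap 0.0177 ff 30.0
0.124 28.41 [0.6063 0.0105 0.1234] F [ 0.6 -0.6 -0.8] gap 0.0171 ff 30.0
0.121 28.66 [0.6064 0.0104 0.1206] F [-0.  -0.7 -1. ] gap 0.0176 ff 30.0
0.118 28.91 [0.6064 0.0104 0.1177] F [-0.1 -0.4 -0.3] gap 0.0176 ff 30.0
0.115 29.16 [0.6064 0.0104 0.1146] F [-0.6 -0.1 -0.5] gap 0.0174 ff 30.0
0.112 29.41 [0.6065 0.0104 0.1117] F [ 0.7  0.4 -0.1] gap 0.0174 ff 30.0
0.109 29.66 [0.6065 0.0104 0.1087] F [-0.   0.4 -1.2] gap 0.0172 ff 30.0
0.106 29.91 [0.6065 0.0104 0.1057] F [-0.9 -0.2 -0.2] gap 0.0178 ff 30.0
0.103 30.16 [0.6064 0.0104 0.1027] F [-0.2  0.2  0. ] gap 0.0175 ff 30.0
0.100 30.41 [0.6064 0.0104 0.0997] F [-0.3 -0.7 -0.8] gap 0.0176 ff 30.0
0.097 30.66 [0.6065 0.0104 0.0967] F [ 0.7 -0.2 -1. ] gap 0.0177 ff 30.0
0.094 30.91 [0.6064 0.0104 0.0937] F [ 0.4 -0.5 -1.1] gap 0.0172 ff 30.0
0.091 31.16 [0.6064 0.0104 0.0907] F [1.1 0.1 0.2] gap 0.0171 ff 30.0
0.088 31.41 [0.6064 0.0104 0.0877] F [-0.2  0.7 -1.6] gap 0.0177 ff 30.0
0.085 31.66 [0.6064 0.0104 0.0847] F [-0.6 -0.2 -1.3] gap 0.0174 ff 30.0
0.082 31.91 [0.6064 0.0104 0.0817] F [ 0.7 -0.5 -0.2] gap 0.0174 ff 30.0
0.079 32.16 [0.6067 0.0104 0.0791] F [-0.4 -0.  -1.1] gap 0.0176 ff 30.0
0.078 32.41 [0.6067 0.0104 0.0786] F [-0.9 -0.2  2.9] gap 0.0179 ff 30.0
0.077 32.66 [0.6067 0.0104 0.0774] F [-2.1 -0.6  3.8] gap 0.0175 ff 30.0
0.076 32.91 [0.6067 0.0104 0.0765] F [-2.1 -0.4  5.2] gap 0.0174 ff 30.0
0.075 33.16 [0.6067 0.0104 0.0758] F [-2.6 -0.1  7.4] gap 0.0176 ff 30.0
0.074 33.41 [0.6067 0.0104 0.075 ] F [-3.2 -0.4  8.1] gap 0.0175 ff 30.0
0.073 33.66 [0.6067 0.0104 0.0743] F [-3.9  0.   9.5] gap 0.0175 ff 30.0
0.072 33.91 [0.6068 0.0104 0.0738] F [-5.1 -0.3 11.2] gap 0.017 ff 30.0
0.071 34.16 [0.6068 0.0104 0.0738] F [-5.9 -0.3 14.4] gap 0.0177 ff 30.0
0.070 34.41 [0.6069 0.0104 0.0737] F [-7.7  0.2 18.8] gap 0.0174 ff 30.0
pressed
```

The force followed the spring as expected (3 N rising to about 11 N), then met the hard stop at the predicted height. I'll check it is steady, then hand in.

```bash
python3 - <<'E'
from h import *
hold(.8);s=st("hold")
if 12<s["ft_force"][2]<30 and s["ee_pos"][2]<.0745: print(job_done())
E
```

```text
hold 35.21 [0.6069 0.0104 0.0737] F [-8.9  0.5 17.5] gap 0.0176 ff 30.0
the job is handed in; nothing more can be done
None
```

I handed the job in at about 35 s: leaf shut, hook home, and the pin held in the bore with about 17.5 N, pressing the collar onto its hard stop. The hand-in returned no verdict.

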